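# Reload the LED exposure lamp with film carriers and start it

## Task

Reload the exposure lamp: draw the finished film carrier out from under its low head and lay it flat in the steel tray, and slide every fresh carrier from the bench in under the head, one to a lane, blade left outside, until it is fully home against the stop. Push the amber light hood across the bench and square up against the lamp's front so that it covers the whole slot and all the blades, and then press the start button. Leave the bottles, the jar and the tip box where they stand.

Things in the scene. Friction and masses are not known exactly. Their poses are not given: they have to be found in the camera images.
- carrier1: film carrier, all alike, 2 to 4 of carrier1 to 4 are present on the bench: flat aluminium frame 120 mm long (x), 44 wide (y; 34 over the last 10 mm of the nose, +x), 12 thick, with a pale film on top. Black upright grip blade on the tail: 30 mm along x, 10 mm thick along y, from 12 to 48 mm above the underside, middle at x = -41 mm. Origin: centre of the underside, z up. About 0.16 kg
- carrier2: film carrier, all alike, 2 to 4 of carrier1 to 4 are present on the bench: flat aluminium frame 120 mm long (x), 44 wide (y; 34 over the last 10 mm of the nose, +x), 12 thick, with a pale film on top. Black upright grip blade on the tail: 30 mm along x, 10 mm thick along y, from 12 to 48 mm above the underside, middle at x = -41 mm. Origin: centre of the underside, z up. About 0.16 kg
- carrier3: film carrier, all alike, 2 to 4 of carrier1 to 4 are present on the bench: flat aluminium frame 120 mm long (x), 44 wide (y; 34 over the last 10 mm of the nose, +x), 12 thick, with a pale film on top. Black upright grip blade on the tail: 30 mm along x, 10 mm thick along y, from 12 to 48 mm above the underside, middle at x = -41 mm. Origin: centre of the underside, z up. About 0.16 kg
- carrier4: film carrier, all alike, 2 to 4 of carrier1 to 4 are present on the bench: flat aluminium frame 120 mm long (x), 44 wide (y; 34 over the last 10 mm of the nose, +x), 12 thick, with a pale film on top. Black upright grip blade on the tail: 30 mm along x, 10 mm thick along y, from 12 to 48 mm above the underside, middle at x = -41 mm. Origin: centre of the underside, z up. About 0.16 kg
- finished1: finished carrier of the last run, exactly like carrier1 in shape and frame; at the start it sits fully home in lane1 under the lamp. Exactly one of the four finished carriers is there, the others read None
- finished2: finished carrier of the last run, exactly like carrier1 in shape and frame; at the start it sits fully home in lane2 under the lamp. Exactly one of the four finished carriers is there, the others read None
- finished3: finished carrier of the last run, exactly like carrier1 in shape and frame; at the start it sits fully home in lane3 under the lamp. Exactly one of the four finished carriers is there, the others read None
- finished4: finished carrier of the last run, exactly like carrier1 in shape and frame; at the start it sits fully home in lane4 under the lamp. Exactly one of the four finished carriers is there, the others read None
- tray: open steel tray for finished carriers, fixed on the bench to the right of the lamp: 168 mm long (x), 92 wide (y), walls 16 high and 4 thick, floor 3 thick, inside 160 x 84. Origin: on the bench under its middle, z up. A finished carrier lies flat in it along x, either way round
- lamp: LED exposure lamp, fixed: flat white head 320 mm wide, 140 deep, on low side cheeks. Origin: on the bench under the middle of the head's front edge; x runs in under the head, y left, z up. Underside 17 mm above the bench, top 42 mm; heat sink with fans up to 96 mm high over x = 60 to 136 mm. Control pod 55 mm high at its right end, y = -210 to -160, x = 0 to 110 mm
- lane1 (a point): point on the bench at y = -87, x = +6 mm of the lamp, axes as the lamp's: the origin of a carrier lies here when it is fully home in this lane. Lanes are 52 mm wide, parted by bars 6 mm wide and 6 high that start 20 mm in front of the head; the outer sides are the cheeks, from the front edge on. Carriers slide on the bench up to a stop bar; a home carrier's blade stays outside, its front 20 mm before the head
- lane2 (a point): point on the bench at y = -29, x = +6 mm of the lamp, axes as the lamp's: the origin of a carrier lies here when it is fully home in this lane. As lane1
- lane3 (a point): point on the bench at y = +29, x = +6 mm of the lamp, axes as the lamp's: the origin of a carrier lies here when it is fully home in this lane. As lane1
- lane4 (a point): point on the bench at y = +87, x = +6 mm of the lamp, axes as the lamp's: the origin of a carrier lies here when it is fully home in this lane. As lane1
- hood: light hood of amber acrylic, loose: 84 mm deep (x), 282 wide (y), 66 high, walls 5, steel weights low in both ends; closed in front (-x), at both ends and on top, open below and at the back (+x). Origin: centre of its footprint, z up; about 0.5 kg. Closed, its open back touches the lamp's front edge (origin at x = -42, y = 0 mm of the lamp), with the blades inside and 25 mm left behind the home carriers' tails
- hood_left (a point): rear left corner of the hood (hood frame x = +42, y = +141, z = 20 mm); at x = 0 in the lamp's frame when the hood is closed
- hood_right (a point): rear right corner of the hood (hood frame x = +42, y = -141, z = 20 mm)
- start_top (a point): top of the lamp's start button, a round grey cap of 28 mm diameter on top of the control pod, pressed straight down
- start (a joint): travel of the spring-loaded start button: 0 when released, 0.006 m when fully down; about 5 N presses it; it comes back by itself
- wash_bottle: white wash bottle with a green spout, 72 mm diameter, 190 mm high; origin at the centre of its base; a bystander
- reagent_bottle: amber reagent bottle, 64 mm diameter, 130 mm high; origin at the centre of its base; a bystander
- jar: small glass jar, 42 mm diameter, 60 mm high; origin at the centre of its base; a bystander
- tip_box: white box of pipette tips, 80 x 120 x 65 mm; origin at the centre of its base; a bystander

How it is judged:
By the outcome, as a careful person would: the job done as asked, in the order asked, and still so for the second after the job is handed in, with the robot touching nothing.
Of carrier1, carrier2, carrier3, carrier4 only 2 to 4 are there at a start; the rules pass over those that are not, and their reading is None.
Of finished1, finished2, finished3, finished4 only 1 to 1 are there at a start; the rules pass over those that are not, and their reading is None.
At some moment in a run one of carrier1, carrier2, carrier3, carrier4, finished1, finished2, finished3, finished4, hood may be knocked a few centimetres aside while the robot is not near it.
Once in a run the grip may slacken for a moment while it holds something.
It also fails if it takes over 210 s, if anything falls off the work surface, if the arm or the gripper's body presses on something with over 40 N, if the wrist force passes 120 N, or if a joint passes its speed limit or range.

## Robot

A 6-joint arm with a two-finger parallel gripper is mounted at the origin on the work surface. World frame = base frame: x ahead of the robot, y to its left, z up, the work surface at z = 0. Lengths are in mm, angles in rad, forces in N, time in s.
With the tool pointing down it reaches from about 300 to 775 mm from the base axis. Payload 14.6 kg.
Tool frame: the origin (TCP) lies between the finger pads; the fingertips stand 25 mm ahead of it and the grasp point (between the pads) lies 6 mm ahead of it; z points along the fingers, y is the line along which they close (so a half turn about z gives the same grasp; the last joint's range is limited). The gripper opens to 94 mm and grips with 3 to 60 N. Pads are 16 mm wide; open, the fingers measure 119 mm over their backs; the gripper's body (75 mm by 177 mm) begins 78 mm behind the grasp point.
Start: joints at [-1.176, 0.3, 1.521, -0, 1.321, -0.067], TCP at [245.05, -492.382, 230.446] pointing down, gripper open.
Joint ranges: [-3.03, 3.03], [-0.79, 2.21], [0.23, 2.52], [-1.04, 4.18], [0, 3.07], [-2.55, 2.55]. Speed limits (rad/s): [2.22, 2.22, 2.57, 3.14, 3.14, 3.14].

## Interface

Orientations are given as [roll, pitch, yaw] about the fixed x, y, z axes, in that order (R = Rz(yaw) Ry(pitch) Rx(roll)).
In Python, from cell import manip gives the robot as it stands. The module is installed in compiled form; this text tells all that it offers.
- The arm moves only by the tool step_arm, never from a script. Its argument "series" is one flat list of numbers, 5 for each row, row after row: the shift along the world's x, y, z in mm, then the turn about the world's z in rad, then the closure, from 0 (fully open) to 1 (shut). In form: [dx, dy, dz, spin, jaw, dx, dy, dz, spin, jaw, ...]. A call has 1 to 20 rows; each row shifts and turns the commanded pose from where the row before left it; what a row does not reach is not made up. A row lasts 1/8 s, in which the tool goes at most 62.5 mm and 10.7 degrees, less where a joint would pass 70% of its speed; a pose out of reach is approached as far as the arm can. A call is refused whole if a number of a shift passes 62.5 or a number of a turn 0.188, either way. A call with a gripper value outside its range is refused whole. The fingers move at their own pace and stop on an object; "squeeze" is the grip in N (left out, the last holds). Time passes only in rows, so rows that do not move let the fingers close. It gives the time, the measured TCP pose, the force, the opening and the grip force at its end, in the units of the state.
- manip.read_state(): the state, without advancing time (a new reading comes with each control period).
- manip.camera(name): name is "side" or "top" or "wrist"; returns (picture, depth): 480x640x3 uint8, blue, green, red; 480x640 float32, mm along the optical axis (not along the pixel's ray), 0 where there is no reading.
- manip.camera_info(name): a dict with "fovy" (degrees; the focal length in pixels is half the picture's height over the tangent of half this angle, whatever the lens; pixels are square), "cx", "cy" (the principal point, pixels), "k1" (the pictures are not rectified: a ray, as slopes to the right and down, at radius r is drawn at 1 + k1 r^2 times it, then the intrinsics apply), "eye" and "orientation" of the camera in the world. Camera axes: x right, y down, z forward; pixel columns grow to the right and rows downward; lengths in mm; the calibration is good to about 2 mm. A picture is of the moment at which its call begins: read the wrist's pose just before it. camera_info takes no time and is no camera call; for the wrist camera it gives the pose at the moment of the call.
- manip.sign_off(): hands the job in; it is judged then, once.
The state is a dict: "clock": time; "joints": joint angles; "qd": joint speeds; "effort": joint torques, N m; "eef_pos": TCP position; "eef_rot": TCP orientation; "wrist_force": force on the tool from outside, world axes, zero at the start; "moment": the same for the moment, N m; "finger_gap": finger opening in mm; "finger_force": force on a finger pad.
Only numpy, scipy, OpenCV 4.12 (cv2) and the standard library are available. Lean on these libraries where they do the work, as an engineer would, in place of code of your own. Each camera call takes 0.05 s, during which the arm holds its last target. There are 200 camera calls.

## Working session

There is one attempt and no reset: what is moved stays moved. The work goes in short steps, Python scripts to look and compute and a tool call to move; the robot and the scene stay as the last step left them, time stands still between calls to the robot, and variables do not carry over. Pictures are saved under pics/ and viewed, at most 14 in all, crops included, and the job is handed in when it is done.

Besides the shell and the picture viewer there is one more tool, called after "Call:" as name(argument=value, ...) on one line, values as JSON. step_arm: Moves the arm, as the interface text tells. Its arguments: {"type":"object","properties":{"series":{"type":"array"},"squeeze":{"type":"number"}},"required":["series"]}

```bash
mkdir -p pics
cat > h.py <<'E'
import numpy as np, cv2
from scipy.spatial.transform import Rotation as R
from cell import manip
def rot(i):
    o=np.array(i["orientation"],float)
    return o if o.shape==(3,3) else R.from_euler('xyz',o).as_matrix()
def snap(name,tag=None):
    info=manip.camera_info(name); pic,d=manip.camera(name)
    if tag: cv2.imwrite(f"pics/{tag}.png",pic)
    return pic,d,info
def K(i):
    f=240/np.tan(np.radians(i["fovy"])/2); return f
def rays(i,px):
    px=np.atleast_2d(np.array(px,float)); f=K(i)
    q=(px-[i["cx"],i["cy"]])/f; u=q.copy()
    for _ in range(20): u=q/(1+i["k1"]*(u**2).sum(1,keepdims=True))
    return np.c_[u,np.ones(len(u))]
def onz(i,px,z):
    d=rays(i,px)@rot(i).T; e=np.array(i["eye"],float)
    return e+d*((z-e[2])/d[:,2])[:,None]
def dep(i,px,depth):   # depth map points
    return np.array(i["eye"])+(rays(i,px)*np.asarray(depth)[:,None])@rot(i).T
def cloud(i,d):
    v,u=np.mgrid[0:480,0:640]; px=np.c_[u.ravel(),v.ravel()]
    return dep(i,px,d.ravel()).reshape(480,640,3)
E
python3 - <<'E'
from h import *
for n in("top","side","wrist"):
    p,d,i=snap(n,n+"0"); print(n,i,(d>0).mean())
s=manip.read_state();print(s)
E
```

```text
top {'fovy': 56.627604478374835, 'cx': 321.9794729543005, 'cy': 238.44419988135473, 'k1': -0.019184937574485937, 'eye': array([361.65575583, -35.21322648, 996.38724393]), 'orientation': array([-2.94888767,  0.01188814, -1.57299317])} 0.9960611979166667
side {'fovy': 56.156137639628646, 'cx': 322.59238999273504, 'cy': 239.65337250422735, 'k1': -0.030916650268864972, 'eye': array([260.96578159, 773.32067611, 898.33749123]), 'orientation': array([-2.33652917, -0.01905197, -2.79967917])} 0.996025390625
wrist {'fovy': 67.44048759554909, 'cx': 319.23118516220694, 'cy': 242.4097725339506, 'k1': -0.06749580157517139, 'eye': array([ 317.53964613, -456.7082378 ,  384.266057  ]), 'orientation': array([ 2.85887642e+00,  1.45452539e-03, -1.10973280e+00])} 0.996044921875
{'clock': 0.15, 'joints': array([-1.17559755e+00,  3.00346844e-01,  1.52140531e+00, -5.75495688e-07,
        1.32070557e+00, -6.66049031e-02]), 'qd': array([-0.00087286, -0.00087589, -0.00176606,  0.00077186,  0.00012843,
        0.0004508 ]), 'effort': array([-9.01480998e-04, -5.31963658e+01, -3.52817559e+01,  7.07776286e-02,
        2.36755953e-02, -7.68635800e-05]), 'eef_pos': array([ 244.99029546, -492.2355997 ,  230.02884149]), 'eef_rot': array([-3.14072946e+00, -5.70190786e-05,  4.61803793e-01]), 'wrist_force': array([-1.13738191,  0.59975371, -0.64036677]), 'moment': array([-0.00280944,  0.04769069,  0.01258547]), 'finger_force': 0.0, 'finger_gap': 94.171270024904}
```

View pics/top0.png

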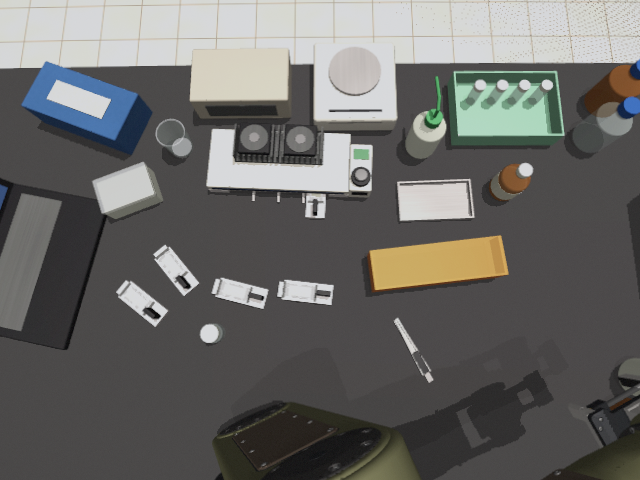

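View pics/side0.png

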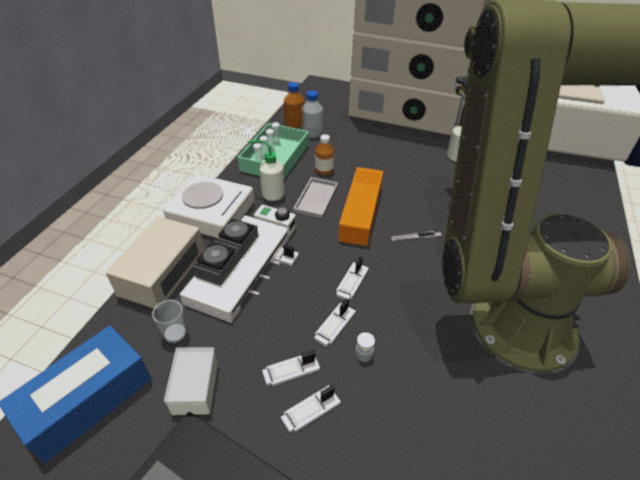

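Top view: finished carrier in lane1 (315,205) with the other three lanes free. Four carriers lie at (142,302), (176,270), (240,292) and (306,292), tails to the right. The hood is at (437,262), the tray at (435,200), and the start button at (361,176).

```bash
cat >> h.py <<'E'
def rect(P):
    (c,(w,h),a)=cv2.minAreaRect(P[:,:2].astype(np.float32)); 
    return np.round(c,1),round(w,1),round(h,1),round(a,1)
E
python3 - <<'E'
from h import *
for n in("top","side"):
    p,d,i=snap(n); P=cloud(i,d); hsv=cv2.cvtColor(p,cv2.COLOR_BGR2HSV); z=P[...,2]
    print(n,"bench z",np.median(z[(abs(P[...,0]-350)<60)&(abs(P[...,1])<200)]))
    white=((hsv[...,1]<60)&(hsv[...,2]>150)&(d>0)).astype(np.uint8)
    m=(white>0)&(z>3)&(z<25)&(P[...,0]<560)
    k,l,st,_=cv2.connectedComponentsWithStats(m.astype(np.uint8))
    for j in range(1,k):
        if st[j,4]>60: q=P[l==j]; print(" flat",rect(q),np.round(q.mean(0),1),st[j,:5])
    b=(hsv[...,2]<70)&(z>25)&(z<60)&(P[...,0]<620)&(P[...,0]>250)
    k,l,st,_=cv2.connectedComponentsWithStats(b.astype(np.uint8))
    for j in range(1,k):
        if st[j,4]>12: q=P[l==j]; print(" blade",rect(q),np.round(q.mean(0),1),st[j,:5])
    o=(abs(hsv[...,0].astype(int)-16)<8)&(hsv[...,1]>150)&(z>50)&(z<80)&(P[...,1]<0)
    k,l,st,_=cv2.connectedComponentsWithStats(o.astype(np.uint8))
    for j in range(1,k):
        if st[j,4]>200: q=P[l==j]; print(" hood",rect(q),np.round(q.mean(0),1))
    h=(white>0)&(abs(z-42)<8)
    k,l,st,_=cv2.connectedComponentsWithStats(h.astype(np.uint8))
    for j in range(1,k):
        if st[j,4]>200: q=P[l==j]; print(" z42",rect(q),np.round(q.mean(0),1),st[j,:5])
E
```

```text
top bench z 0.0365375370791412
 flat (array([527.5, 341.2]), 10.3, 33.6, 39.2) [527.6 341.2  11.9] [153 245  15  12  64]
 flat (array([481.6, 301.6]), 108.7, 44.5, 41.3) [483.9 302.8  12.4] [154 247  45  49 783]
 flat (array([447.5, 212. ]), 10.7, 33.5, 75.0) [447.  211.7  11.9] [212 279   8  15  66]
 flat (array([432.6, 153.2]), 110.2, 43.8, 75.7) [432.8 155.1  12.4] [216 278  53  31 860]
 flat (array([445.2, 420.8]), 11.4, 33.2, 53.3) [445.3 420.8  12.4] [116 281  13  14  69]
 flat (array([409.1, 372.8]), 110.2, 44.9, 53.2) [411.8 374.2  12.4] [118 281  50  46 816]
 flat (array([434.4,   8.9]), 108.3, 43.5, 83.3) [434.2  11.3  12.2] [282 280  51  25 839]
 flat (array([440.7,  68.1]), 11.3, 30.9, 88.7) [440.9  68.3  11.8] [278 282   6  15  73]
 flat (array([ 340. , -202.7]), 79.9, 14.7, 29.1) [ 337.2 -204.5    6.2] [394 318  24  36 183]
 blade (array([612.9,  -8.8]), 6.6, 13.7, 79.5) [609.4  -8.7  41.1] [313 206   4   9  19]
 blade (array([454.1, 276.9]), 29.4, 9.5, 41.6) [454.4 275.5  43.6] [176 276  14  13  84]
 blade (array([425.9, -25. ]), 27.9, 2.3, 81.3) [425.9 -23.8  45.4] [3
[... 692 characters left out ...]
.1, -822.8]), 21.0, 67.7, 89.1) [ 447.7 -822.9   52.1] [404 113  18   8  67]
 blade (array([613. ,  -5.8]), 11.2, 17.2, 74.1) [612.1  -4.3  40.2] [288 246   6  10  48]
 blade (array([428. , -25.3]), 34.1, 10.0, 85.2) [426.8 -22.3  42.6] [356 256   7  15  66]
 blade (array([421.7, 121.1]), 31.9, 10.4, 71.8) [420.3 123.5  41.5] [340 299   9  14  76]
 blade (array([452.9, 281.2]), 29.8, 11.2, 40.8) [451.8 282.1  42.1] [301 350  14  14 115]
 blade (array([385.5, 346.4]), 30.2, 10.0, 55.9) [384.3 347.8  41.1] [321 385  14  16 117]
 hood (array([ 490. , -269.9]), 84.6, 293.8, 6.5) [ 486.8 -249.3   66.4]
 z42 (array([729.6,  73. ]), 325.8, 142.3, 87.0) [708.7 104.6  42.6] [ 181  216  107   97 3037]
```

Call:
step_arm(series=[15,20,0,-0.03,0,30,40,0,-0.04,0,30,40,0,-0.04,0,30,40,0,-0.04,0,30,40,0,-0.04,0,30,40,0,-0.04,0,30,40,0,-0.04,0,30,40,0,-0.04,0,30,40,0,-0.04,0,30,40,0,-0.04,0,30,40,0,-0.04,0,30,40,0,-0.04,0,15,20,0,-0.037,0,0,0,-20,0,0,0,0,-20,0,0,0,0,0,0,0])

```text
clock: 2.25
eef_pos: [604.4, -12.3, 189.0]
eef_rot: [-3.141, 0.003, -0.045]
wrist_force: [-0.1, 0.4, 0.1]
finger_gap: 93.9
finger_force: 0.0
```

Run:
```python
from h import *
s=manip.read_state();print(s["clock"],s["eef_pos"],s["eef_rot"])
p,d,i=snap("wrist","w1"); P=cloud(i,d);z=P[...,2]
hsv=cv2.cvtColor(p,cv2.COLOR_BGR2HSV)
def show(m,n,a=60):
    k,l,st,_=cv2.connectedComponentsWithStats(m.astype(np.uint8))
    for j in range(1,k):
        if st[j,4]>a: q=P[l==j]; print(n,rect(q),np.round(q.mean(0),1),st[j])
show((hsv[...,2]<70)&(z>28)&(z<55),"blade")
show((hsv[...,1]<60)&(hsv[...,2]>120)&(z>35)&(z<46),"head",400)
show((hsv[...,1]<60)&(hsv[...,2]>120)&(z>8)&(z<16),"frame")
p,d,i=snap("top"); P=cloud(i,d);z=P[...,2]
hsv=cv2.cvtColor(p,cv2.COLOR_BGR2HSV)
show((P[...,0]>540)&(P[...,0]<720)&(P[...,1]<-100)&(P[...,1]>-360)&(z>11)&(z<20),"tray",40)
show((abs(hsv[...,0].astype(int)-16)<8)&(hsv[...,1]>150)&(z>60)&(z<75)&(P[...,0]<600)&(P[...,1]<0),"hood",200)
```

```text
2.25 [604.43614177 -12.28730621 189.02115233] [-3.14147817e+00  3.01717542e-03 -4.51186479e-02]
blade (array([726.6, 149.5]), 36.2, 2.1, 87.2) [726.2 148.3  49.7] [87 95 42  5 81]
blade (array([617.7,  -8.6]), 9.4, 20.9, 86.5) [613.9  -8.4  47.9] [308 209  12  25 148]
head (array([730.9,  72.6]), 320.5, 139.5, 87.1) [710.5  58.9  42.1] [    6     0   404   176 39630]
frame (array([ 678. , -205.2]), 15.5, 15.8, 89.1) [ 680.1 -202.    15.3] [521 130  18  19  82]
frame (array([628.6,  -9.4]), 43.7, 51.4, 86.3) [630.3  -9.7  12.3] [ 291  174   48   55 1975]
frame (array([ 598.8, -287.8]), 4.3, 35.0, 2.2) [ 598.8 -286.1   15.3] [584 218  34   7  75]
frame (array([ 597.7, -253.6]), 4.3, 29.5, 0.7) [ 598.1 -254.7   15.2] [554 221  29   6  61]
frame (array([504.6, 320.7]), 71.4, 45.7, 40.6) [514.6 319.8  12.6] [  0 298  57  42 947]
frame (array([455.9, 193.4]), 16.0, 20.8, 80.7) [459.3 193.9  12.4] [131 357  15  18 133]
frame (array([443.6,   7.5]), 109.3, 27.7, 84.5) [445.6   9.6  12.6] [ 257  359  102   22 1736]
frame (array([446.7,  67.7]), 9.2, 24.9, 83.7) [446.1  67.5  12.1] [248 362   9  19 160]
frame (array([440.4, 111.4]), 30.9, 10.1, 82.3) [440.3 112.   12.2] [199 372  29   9 179]
tray (array([ 643.2, -278.8]), 93.7, 164.9, 1.9) [ 643.6 -265.6   15. ] [397 179  74  42 407]
```

View pics/w1.png

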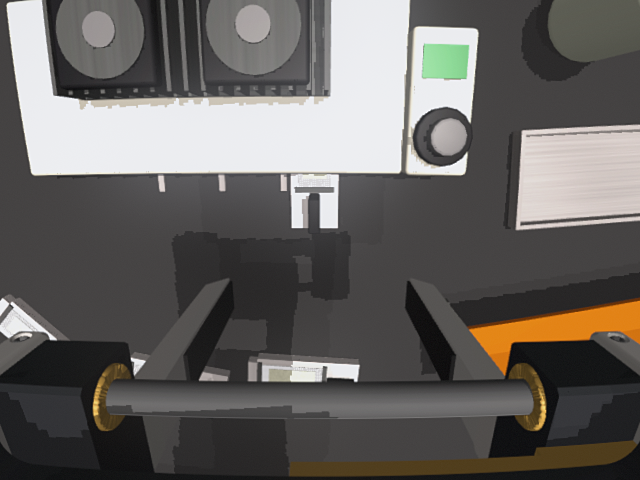

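Wrist view: the finished blade is at (314,210) in front of the head, bars at (161,183), (222,183) and (284,183). The button is at (448,135), and the tray lies with its length along world y.

Run:
```python
from h import *
for n in("top","side"):
    p,d,i=snap(n); P=cloud(i,d);x,y,z=P[...,0],P[...,1],P[...,2]
    for nm,m in(("wash",(x>640)&(x<850)&(y<-170)&(y>-340)&(z>60)&(z<150)),("reag",(x>560)&(x<760)&(y<-370)&(y>-520)&(z>30)&(z<110))):
        q=P[m]; print(n,nm,len(q),np.percentile(q,[2,98],axis=0).round(0).tolist())
    hsv=cv2.cvtColor(p,cv2.COLOR_BGR2HSV)
    m=(abs(hsv[...,0].astype(int)-16)<10)&(hsv[...,1]>120)&(z>55)&(z<75)&(x<600)&(x>400)&(y<-50)&(y>-450); print("hood",rect(P[m]))
```

```text
top wash 1186 [[745.0, -285.0, 61.0], [844.0, -174.0, 149.0]]
top reag 830 [[642.0, -462.0, 34.0], [698.0, -410.0, 108.0]]
hood (array([ 491.7, -269.5]), 84.6, 284.4, 6.4)
side wash 355 [[758.0, -251.0, 62.0], [845.0, -172.0, 146.0]]
side reag 355 [[639.0, -448.0, 32.0], [690.0, -407.0, 108.0]]
hood (array([ 490. , -268.9]), 84.5, 293.0, 6.4)
```

Call:
step_arm(series=[9,2,-24,0,0.5,9,1,-40,0,0.6,0,0,-40,0,0.6,0,0,-30,0,0.6,0,0,-14,0,0.6,0,0,0,0,0.6,0,0,0,0,0.6])

```text
clock: 3.32
eef_pos: [623.8, -9.5, 44.0]
eef_rot: [3.142, -0.002, -0.045]
wrist_force: [0.3, 0.1, 0.4]
finger_gap: 37.7
finger_force: 0.0
```

Call:
step_arm(series=[-1,0,-2,0,0.8,0,0,0,0,1,0,0,0,0,1,0,0,0,0,1,0,0,0,0,1,-5,0.2,0,0,1,-15,0.8,0,0,1,-20,1,0,0,1,-20,1,0,0,1,-20,1,0,0,1,-15,0.5,0,0,1,-5,0.5,0,0,1,0,0,0,0,1], squeeze=40)

```text
clock: 4.95
eef_pos: [521.8, -4.4, 40.7]
eef_rot: [3.142, 0.001, -0.045]
wrist_force: [-4.1, -0.4, 7.6]
finger_gap: 9.7
finger_force: 40.0
```

Run:
```python
from h import *
snap("wrist","w2")
```

```text
(no output)
```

View pics/w2.png

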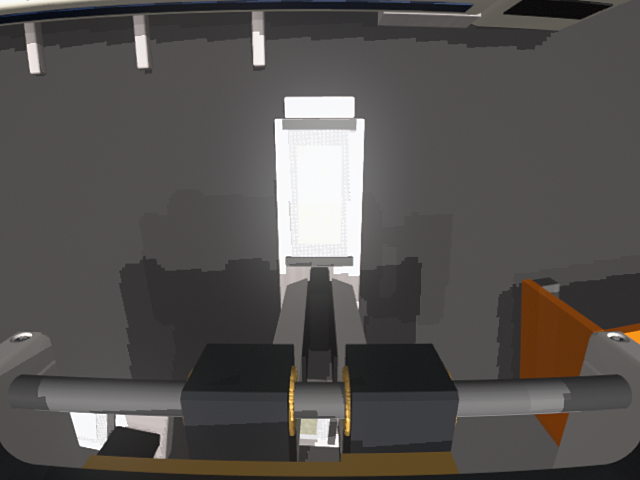

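The held carrier is fully out (nose at (320,100)), with the lamp's bars above and the hood's end at (555,340).

Call:
step_arm(series=[0,0,5,0,1,0,0,10,0,1,0,0,10,0.1,1,0,0,0,0.16,1,0,0,0,0.16,1,0,0,0,0.16,1,0,0,0,0.16,1,0,0,0,0.16,1,0,0,0,0.16,1,0,0,0,0.16,1,5,0,0,0.16,1,10,-4,0,0.16,1,20,-10,0,0.1,1,20,-20,0,0,1,14,-25,0,0,1,0,-30,0,0,1,0,-30,0,0,1,0,-30,0,0,1,0,-20,0,0,1,0,-10,0,0,1])

```text
clock: 7.5
eef_pos: [591.0, -184.2, 65.6]
eef_rot: [3.142, -0.0, 1.594]
wrist_force: [-0.3, 0.4, -2.0]
finger_gap: 9.8
finger_force: 40.0
```

Run:
```python
from h import *
snap("side","s3"); p=cv2.imread("pics/s3.png"); cv2.imwrite("pics/s3c.png",cv2.resize(p[130:330,200:460],None,fx=3,fy=3))
s=manip.read_state();print(s["eef_pos"],s["eef_rot"],s["joints"])
```

```text
[ 591.04012583 -184.72764938   65.54388699] [3.14150407e+00 1.79428974e-04 1.59395220e+00] [-3.62014171e-01  6.23539769e-01  1.45790207e+00 -1.52463064e-04
  1.06000132e+00 -3.85095525e-01]
```

View pics/s3c.png

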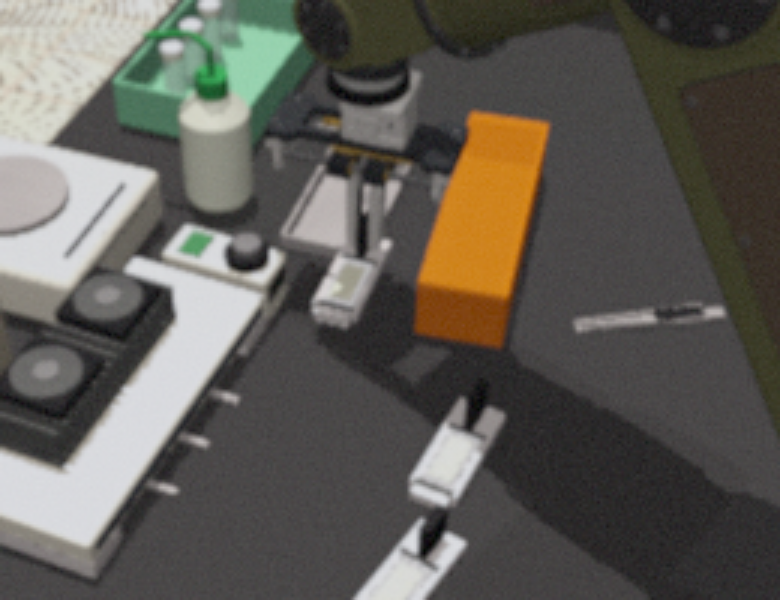

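The carrier hangs level at about crop (350,280), between lamp pod and hood, clear of both.

Call:
step_arm(series=[10,-20,0,0,1,15,-30,0,0,1,15,-35,0,0,1,1,-30,0,0,1,0,-15,0,0,1,0,-5,0,0,1,0,0,-8,0,1,0,0,-6,0,1,0,0,-4,0,1,0,0,-2,0,1,0,0,0,0,1])

```text
clock: 8.93
eef_pos: [632.1, -318.3, 45.4]
eef_rot: [-3.141, -0.0, 1.595]
wrist_force: [0.3, -0.5, -1.7]
finger_gap: 9.8
finger_force: 40.0
```

Call:
step_arm(series=[0,0,-1.5,0,1,0,0,0,0,0.75,0,0,0,0,0.72,0,0,0,0,0.72,0,0,20,0,0.72,0,0,30,0,0.72,0,0,50,0,0.6,0,0,50,0,0.5,-20,30,0,-0.1,0.5,-30,50,0,-0.15,0.5,-30,50,0,-0.1,0.5,-30,50,0,0,0.5,-30,50,0,0,0.5,-20,30,0,0,0.5,-10,20,0,0,0.5,0,0,0,0,0.5])

```text
clock: 10.92
eef_pos: [462.0, -37.6, 195.5]
eef_rot: [3.139, -0.0, 1.246]
wrist_force: [0.2, 0.0, 0.0]
finger_gap: 46.9
finger_force: 0.0
```

```bash
cat >> h.py <<'E'
def comps(P,m,n,a=60):
    k,l,st,_=cv2.connectedComponentsWithStats(m.astype(np.uint8))
    for j in range(1,k):
        if st[j,4]>a: q=P[l==j]; print(n,rect(q),np.round(q.mean(0),1),st[j])
def survey(n,tag=None,box=(300,720,-420,470)):
    p,d,i=snap(n,tag); P=cloud(i,d);x,y,z=P[...,0],P[...,1],P[...,2]
    hsv=cv2.cvtColor(p,cv2.COLOR_BGR2HSV); w=(x>box[0])&(x<box[1])&(y>box[2])&(y<box[3])
    comps(P,w&(hsv[...,2]<75)&(z>28)&(z<52),"blade",12)
    comps(P,w&(hsv[...,1]<60)&(hsv[...,2]>120)&(z>8)&(z<19),"frame",80)
    return p,P,hsv
E
python3 - <<'E'
from h import *
for n in("top","wrist"):
    print(n); p,P,h=survey(n,n+"4")
s=manip.read_state();print(s["eef_pos"],s["eef_rot"])
E
```

```text
top
blade (array([718.,  -8.]), 29.1, 1.9, 89.0) [718.   -8.   47.5] [308 163  14   2  15]
blade (array([665.4, 167.6]), 108.9, 3.0, 86.8) [665.2 165.8  32.1] [213 188  49   3  57]
blade (array([661.3,  85.4]), 47.6, 2.5, 87.8) [661.1  81.7  32.4] [263 190  22   2  28]
blade (array([658.9,  36.6]), 41.0, 2.0, 87.2) [658.7  33.5  32. ] [286 191  19   2  23]
blade (array([655.8, -30. ]), 83.6, 2.2, 86.8) [655.7 -31.9  31.2] [306 191  38   3  47]
blade (array([ 652. , -107.3]), 35.8, 2.3, 89.1) [ 652.  -107.5   37.9] [351 192  17   3  44]
blade (array([ 626.8, -315.5]), 29.1, 8.1, 75.0) [ 627.5 -313.8   40.9] [446 199  16   6  50]
blade (array([454.3, 277. ]), 28.6, 9.5, 39.8) [454.3 275.6  44.5] [176 276  14  12  80]
blade (array([425.1, 123.2]), 16.2, 7.0, 79.3) [424.7 125.5  47.5] [249 293   8   5  17]
blade (array([387.6, 342. ]), 28.7, 8.3, 53.3) [388.  340.8  43.4] [143 308  16  11  84]
frame (array([ 643.4, -281.5]), 93.6, 169.3, 1.9) [ 642.7 -281.7   15.3] [397 179  77  42 408]
frame (array([ 631.9, -276.1]), 46.7, 121.3, 1.4) [ 629.7 -271.6   15.1] [406 195  54  20 827]
frame (
[... 773 characters left out ...]
.9 -108.    37.3] [529 218  16  41 419]
blade (array([ 630.6, -318. ]), 10.3, 31.4, 0.8) [ 629.9 -317.6   49.6] [541 413  15  23 241]
frame (array([429.2, 139.7]), 81.1, 44.7, 75.6) [431.5 142.9  12.5] [ 186    0   62   99 3867]
frame (array([441.2,  67.6]), 10.9, 34.0, 83.0) [442.   67.8  12.1] [241 115  38  18 437]
frame (array([434.3,   8.2]), 109.7, 44.1, 83.4) [435.7  13.7  12.6] [ 238  125   73  123 4477]
frame (array([ 641.6, -249.6]), 93.6, 103.3, 1.4) [ 656.9 -222.1   15.9] [486 300  94  76 649]
frame (array([ 641.4, -248. ]), 33.5, 77.3, 24.2) [ 636.5 -245.8   15.4] [ 504  327   43   51 1053]
[462.53592226 -38.81622564 194.86010996] [ 3.14005616e+00 -1.10435688e-04  1.24498429e+00]
```

View pics/top4.png

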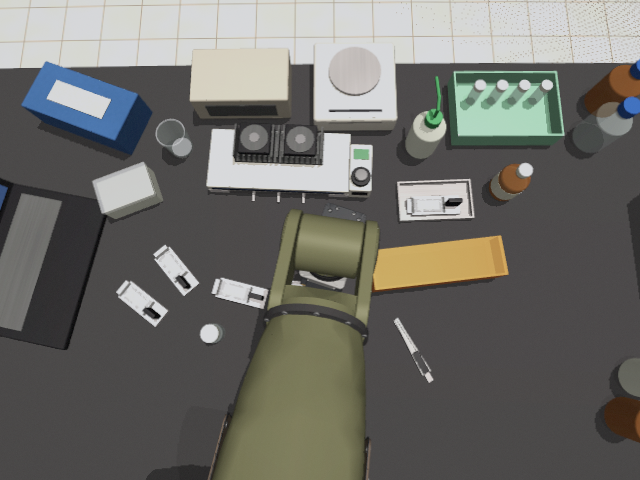

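Finished carrier lies flat in the tray at (433,204). The other carriers are unmoved.

Call:
step_arm(series=[-16,5,-20,0.1,0.5,-16,6,-40,0.11,0.5,0,0,-40,0,0.5,0,0,-30,0,0.5,0,0,-20,0,0.5,0,0,-4,0,0.6,0,0,0,0,0.8,0,0,0,0,1,0,0,0,0,1,0,0,0,0,1,0,0,0,0,1])

```text
clock: 12.4
eef_pos: [430.4, -27.5, 40.5]
eef_rot: [3.141, 0.0, 1.455]
wrist_force: [0.1, -1.1, 5.8]
finger_gap: 10.0
finger_force: 40.0
```

Call:
step_arm(series=[0,0,3,0,1,0,0,3,-0.05,1,5,1,0,-0.15,1,10,2,0,-0.15,1,10,2,0,-0.15,1,10,3,0,-0.15,1,10,3,0,-0.15,1,10,3,0,-0.15,1,10,3,0,-0.15,1,10,2,0,-0.15,1,10,2,0,-0.15,1,10,2,0,-0.1,1,1,0,0,0,1,0,0,-4,0,1,0,0,-2,0,1,0,0,0,0,1])

```text
clock: 14.4
eef_pos: [525.7, -4.4, 40.5]
eef_rot: [-3.142, 0.0, -0.044]
wrist_force: [-5.0, 0.4, 10.6]
finger_gap: 9.7
finger_force: 40.0
```

Run:
```python
from h import *
print(manip.read_state()["eef_pos"]); p,P,h=survey("wrist","w5",box=(450,720,-150,150))
```

```text
[525.70213522  -4.43189834  40.51283295]
blade (array([ 652.1, -109.4]), 40.2, 2.2, 87.4) [ 652.  -107.5   38.2] [ 507    7  106   21 1410]
blade (array([658.8,  29.1]), 205.6, 2.1, 87.2) [658.6  29.3  31.6] [   0   11  474   21 2644]
blade (array([526.3,  -5.5]), 30.3, 12.8, 0.3) [529.9  -5.2  45.7] [ 305  276   30   74 1694]
frame (array([654.9, -72.8]), 24.6, 1.6, 88.8) [654.8 -72.9  17.7] [430  23  52   3  96]
frame (array([571.2,  -7.1]), 44.2, 111.0, 87.5) [582.6  -7.5  12.6] [  274    96    90   212 14771]
```

View pics/w5.png

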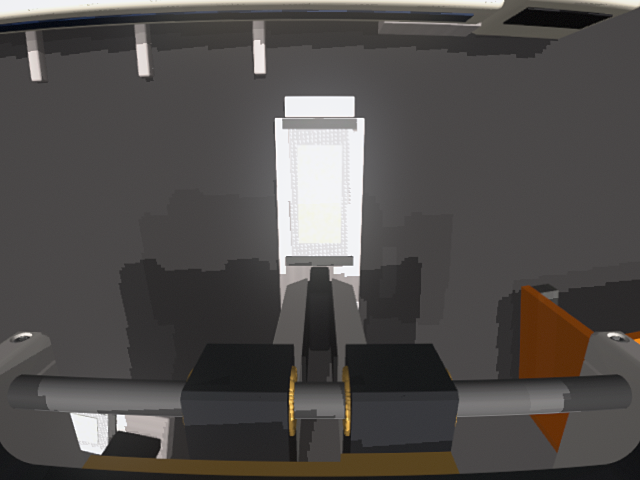

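Carrier nose (320,100) is aligned with lane 1, right of the bar at (259,45).

Call:
step_arm(series=[5,-0.2,0,0,1,12,-0.6,0,0,1,15,-0.8,0,0,1,15,-0.7,0,0,1,15,-0.7,0,0,1,15,-0.7,0,0,1,10,-0.5,0,0,1,5,-0.2,0,0,1,3,-0.2,0,0,1,2,0,0,0,1,0,0,0,0,1])

```text
clock: 15.82
eef_pos: [622.4, -9.1, 40.5]
eef_rot: [3.142, 0.002, -0.044]
wrist_force: [-9.6, 0.6, 11.2]
finger_gap: 9.5
finger_force: 40.0
```

Call:
step_arm(series=[1,0,0,0,1,1,0,0,0,1,0,0,0,0,1])

```text
clock: 16.2
eef_pos: [622.9, -9.1, 40.4]
eef_rot: [3.141, 0.005, -0.044]
wrist_force: [-21.4, -0.0, 19.2]
finger_gap: 9.8
finger_force: 40.0
```

Call:
step_arm(series=[-1,0,0,0,1,0,0,0,0,0.8,0,0,0,0,0.75,0,0,0,0,0.75,0,0,15,0,0.75,0,0,35,0,0.75,0,0,50,0,0.6,-5,5,50,0,0.5,-15,10,0,0.15,0.5,-20,15,0,0.17,0.5,-25,15,0,0.17,0.5,-25,15,0,0.17,0.5,-25,15,0,0.17,0.5,-25,15,0,0.17,0.5,-20,15,0,0.17,0.5,-13,14,0,0.17,0.5,0,0,0,0.03,0.5,0,0,0,0,0.5])

```text
clock: 18.45
eef_pos: [451.5, 109.7, 190.5]
eef_rot: [3.141, -0.0, 1.322]
wrist_force: [-0.0, -0.5, 0.3]
finger_gap: 47.1
finger_force: 0.0
```

Run:
```python
from h import *
s=manip.read_state();print(s["eef_pos"],s["eef_rot"]); survey("wrist","w6",box=(300,680,-150,470));
```

```text
[451.52178867 109.73787989 190.5042513 ] [ 3.14069935e+00 -2.84518782e-04  1.32218512e+00]
blade (array([455. , 277.3]), 29.4, 9.8, 40.9) [455.8 274.9  41.9] [255   6  32  46 416]
blade (array([660.5,  75.3]), 302.4, 3.7, 87.1) [661.6  93.8  31.8] [ 539   34   16  320 1583]
blade (array([424.2, 119.1]), 29.6, 10.0, 76.1) [425.1 120.4  45.8] [280 213  14  38 479]
blade (array([621.6,  -9. ]), 11.3, 30.3, 87.7) [620.1  -7.   42.4] [502 296  41  24 661]
blade (array([652.6, -98. ]), 18.4, 2.7, 86.7) [652.4 -95.7  35.8] [549 363  12  14 105]
frame (array([384. , 324.4]), 10.0, 32.5, 72.5) [388.7 324.1  12. ] [161   0  38  14 269]
frame (array([467.2, 288.6]), 70.4, 44.3, 40.6) [467.4 281.8  12.4] [ 242    0   89   73 2637]
frame (array([434. , 158.6]), 119.8, 43.9, 75.7) [435.5 163.6  12.5] [ 263  113   50  131 5213]
frame (array([632.3,  -9.9]), 44.7, 59.1, 87.0) [632.8  -3.5  12.3] [ 489  269   58   49 1285]
```

Call:
step_arm(series=[-14,5,-20,0,0.5,-13.5,4,-40,0,0.5,0,0,-40,0,0.5,0,0,-30,0,0.5,0,0,-15,0,0.5,0,0,-5,0,0.6,0,0,0,0,0.8,0,0,0,0,1,0,0,0,0,1,0,0,0,0,1,0,0,0,0,1])

```text
clock: 19.88
eef_pos: [423.9, 119.1, 40.5]
eef_rot: [3.141, -0.0, 1.325]
wrist_force: [-0.4, -0.2, 6.6]
finger_gap: 9.7
finger_force: 40.0
```

Call:
step_arm(series=[0,0,3,0,1,0,0,3,0,1,5,-3,0,-0.12,1,10,-6,0,-0.14,1,10,-7,0,-0.14,1,12,-7,0,-0.14,1,12,-7,0,-0.14,1,12,-8,0,-0.14,1,12,-8,0,-0.14,1,12,-8,0,-0.14,1,12,-8,0,-0.14,1,8,-4,0,-0.13,1,0,0,0,0,1,0,0,-4,0,1,0,0,-2,0,1,0,0,0,0,1])

```text
clock: 21.88
eef_pos: [528.3, 53.3, 40.5]
eef_rot: [3.142, 0.0, -0.043]
wrist_force: [-5.2, -0.6, 9.7]
finger_gap: 9.7
finger_force: 40.0
```

Run:
```python
from h import *
s=manip.read_state();print(s["eef_pos"],s["eef_rot"]); survey("wrist","w7",box=(450,720,-60,150))
```

```text
[528.28246304  53.25230549  40.52653421] [ 3.14157649e+00  1.38019231e-04 -4.32229238e-02]
blade (array([659.5,  45. ]), 210.3, 2.1, 87.2) [659.4  45.5  31.7] [  72    9  506   18 2965]
blade (array([622.3,  -9. ]), 10.6, 29.2, 88.2) [621.9  -7.4  43.8] [ 438   59   45   79 2670]
blade (array([528.5,  52. ]), 30.1, 12.8, 1.7) [532.1  52.4  45.7] [ 305  276   30   75 1706]
frame (array([631.7, -10.2]), 44.6, 56.2, 87.4) [636.1  -5.4  12.4] [ 393   21   97  126 7222]
frame (array([624. ,  48.3]), 33.6, 9.5, 87.5) [624.   48.5  12. ] [ 285   97   70   21 1453]
frame (array([568.1,  50.9]), 44.2, 101.0, 87.4) [580.5  50.3  12.7] [  275   119    90   189 13120]
```

Call:
step_arm(series=[5,-0.2,0,0,1,12,-0.6,0,0,1,15,-0.8,0,0,1,15,-0.7,0,0,1,15,-0.7,0,0,1,15,-0.7,0,0,1,10,-0.5,0,0,1,5,-0.2,0,0,1,3,-0.2,0,0,1,2,0,0,0,1,1,0,0,0,1,1,0,0,0,1,0,0,0,0,1])

```text
clock: 23.55
eef_pos: [625.8, 48.7, 40.5]
eef_rot: [3.141, 0.004, -0.043]
wrist_force: [-19.7, -0.7, 15.8]
finger_gap: 9.3
finger_force: 40.0
```

Call:
step_arm(series=[-1,0,0,0,1,0,0,0,0,0.8,0,0,0,0,0.75,0,0,0,0,0.75,0,0,15,0,0.75,0,0,35,0,0.75,0,0,50,0,0.6,-5,5,50,0,0.5,-20,25,0,0.1,0.5,-25,35,0,0.13,0.5,-25,35,0,0.13,0.5,-25,35,0,0.13,0.5,-25,35,0,0.13,0.5,-20,30,0,0.13,0.5,-10,21,0,0,0.5,0,0,0,0,0.5,0,0,0,0,0.5])

```text
clock: 25.68
eef_pos: [471.9, 268.9, 190.5]
eef_rot: [3.141, -0.001, 0.705]
wrist_force: [1.2, 0.1, 0.4]
finger_gap: 46.6
finger_force: 0.0
```

Run:
```python
from h import *
s=manip.read_state();print(s["eef_pos"],s["eef_rot"]); survey("wrist","w8",box=(300,680,-50,470));
```

```text
[471.9087647  268.9311092  190.48130156] [ 3.14127784e+00 -5.82740801e-04  7.04519612e-01]
blade (array([662.8, 120.3]), 213.0, 2.7, 87.3) [663.2 129.6  31.9] [509  89 131 167 869]
blade (array([455.2, 278.2]), 30.2, 10.0, 40.7) [456.9 279.3  46.6] [293 222  13  39 451]
blade (array([389. , 343.2]), 30.3, 10.4, 53.3) [391.1 342.9  43.5] [183 231  26  39 645]
blade (array([624.5,  49.6]), 10.6, 30.3, 88.0) [623.9  51.7  41.3] [581 244  42  33 760]
blade (array([621.4,  -8.5]), 12.0, 29.6, 87.3) [618.6  -5.7  39.5] [611 282  29  33 597]
frame (array([486. , 304.9]), 119.3, 44.0, 41.1) [490.7 308.8  12.5] [ 274  124   50  129 5183]
frame (array([413.2, 376.2]), 119.9, 44.7, 53.1) [420.  382.   12.6] [ 154  134   78  126 4452]
frame (array([634.4,  47.9]), 45.5, 57.9, 87.2) [637.3  53.6  12.3] [ 557  211   66   67 1383]
frame (array([631.7,  -9.7]), 45.8, 58.2, 87.0) [632.1  -2.6  12.2] [ 588  249   52   63 1016]
```

Call:
step_arm(series=[-8,5,-20,0.01,0.5,-8.7,4,-40,0,0.5,0,0,-40,0,0.5,0,0,-30,0,0.5,0,0,-15,0,0.5,0,0,-5,0,0.6,0,0,0,0,0.8,0,0,0,0,1,0,0,0,0,1,0,0,0,0,1,0,0,0,0,1])

```text
clock: 27.1
eef_pos: [455.1, 278.6, 40.6]
eef_rot: [3.141, -0.001, 0.715]
wrist_force: [-0.6, -0.3, 5.9]
finger_gap: 9.8
finger_force: 40.0
```

Call:
step_arm(series=[0,0,3,0,1,0,0,3,0,1,3,-8,0,-0.04,1,8,-16,0,-0.08,1,8,-18,0,-0.08,1,8,-18,0,-0.08,1,8,-18,0,-0.08,1,8,-18,0,-0.08,1,8,-18,0,-0.08,1,8,-18,0,-0.08,1,8,-18,0,-0.08,1,7,-11,0,-0.08,1,3,-6,0,0,1,0,0,0,0,1,0,0,-4,0,1,0,0,-2,0,1,0,0,0,0,1])

```text
clock: 29.22
eef_pos: [531.7, 111.8, 40.6]
eef_rot: [-3.142, -0.0, -0.044]
wrist_force: [-5.2, -1.1, 10.7]
finger_gap: 10.0
finger_force: 40.0
```

Run:
```python
from h import *
s=manip.read_state();print(s["eef_pos"],s["eef_rot"]); survey("wrist","w9",box=(450,720,-60,200))
```

```text
[531.72059369 111.82187429  40.57237932] [-3.14155093e+00 -1.10684220e-04 -4.42219685e-02]
blade (array([661.1,  81.3]), 237.5, 2.0, 87.2) [661.1  82.9  31.8] [  90   11  550   23 3232]
blade (array([625.1,  48.5]), 10.7, 29.1, 87.8) [624.8  50.4  43.9] [ 439   61   45   78 2676]
blade (array([622.4,  -9. ]), 12.3, 29.9, 89.1) [622.6  -6.7  42.5] [ 561   67   62   77 3731]
blade (array([531.9, 111.1]), 12.8, 30.6, 87.6) [535.6 111.   45.6] [ 305  276   30   75 1709]
frame (array([634.5,  47.8]), 44.4, 56.6, 87.4) [638.9  52.5  12.4] [ 394   23   97  125 7246]
frame (array([631.6, -10.2]), 45.7, 56.5, 87.4) [636.   -4.2  12.3] [ 508   28   97  123 6048]
frame (array([576.9, 109.1]), 44.2, 110.8, 87.6) [588.4 108.6  12.6] [  275    97    90   211 14687]
```

Call:
step_arm(series=[5,-0.2,0,0,1,12,-0.6,0,0,1,15,-0.8,0,0,1,15,-0.7,0,0,1,15,-0.7,0,0,1,15,-0.7,0,0,1,10,-0.5,0,0,1,5,-0.2,0,0,1,3,-0.2,0,0,1,2,0,0,0,1,1,0,0,0,1,0,0,0,0,1])

```text
clock: 30.78
eef_pos: [628.4, 107.4, 40.5]
eef_rot: [3.141, 0.004, -0.044]
wrist_force: [-17.7, -0.3, 15.8]
finger_gap: 9.6
finger_force: 40.0
```

Call:
step_arm(series=[-1,0,0,0,1,0,0,0,0,0.8,0,0,0,0,0.75,0,0,0,0,0.75,0,0,15,0,0.75,0,0,35,0,0.75,0,0,50,0,0.6,-5,5,50,0,0.5,-20,20,0,0.12,0.5,-30,30,0,0.14,0.5,-30,30,0,0.14,0.5,-30,30,0,0.14,0.5,-30,30,0,0.14,0.5,-30,30,0,0.14,0.5,-30,30,0,0.12,0.5,-17,18,0,0,0.5,0,0,0,0,0.5,0,0,0,0,0.5])

```text
clock: 33.02
eef_pos: [407.4, 329.4, 190.5]
eef_rot: [3.141, -0.001, 0.894]
wrist_force: [0.4, -0.3, -0.4]
finger_gap: 47.0
finger_force: 0.0
```

Run:
```python
from h import *
s=manip.read_state();print(s["eef_pos"],s["eef_rot"]); survey("wrist","w10",box=(300,680,-50,470));
```

```text
[407.3708525  329.42221696 190.49493836] [ 3.14125511e+00 -6.45638247e-04  8.94459759e-01]
blade (array([666.5, 199.6]), 54.3, 3.4, 86.4) [666.5 203.1  31. ] [618 142  22  50 206]
blade (array([624.2, 110.7]), 25.8, 9.5, 11.6) [619.2 110.9  37.6] [618 257  22  27 336]
frame (array([633. , 377.9]), 2.7, 70.6, 21.4) [633.2 377.6  13.4] [455   0  73  46 509]
frame (array([412.8, 376.2]), 120.5, 44.5, 53.4) [416.4 380.3  12.6] [ 265  116   54  132 5623]
frame (array([668.3, 215. ]), 46.8, 11.3, 75.8) [669.  217.9  13.8] [599 125  27  48 402]
frame (array([635. , 106.4]), 46.3, 54.2, 87.0) [629.2 116.2  11.8] [ 594  224   46   63 1077]
frame (array([618.1,  49. ]), 46.7, 27.5, 83.7) [615.7  56.   11.6] [615 283  25  43 551]
frame (array([353.3, 220.2]), 17.2, 40.0, 55.6) [354.5 223.7  13.6] [326 329  39  20 185]
frame (array([605.6,   7. ]), 16.9, 8.8, 61.2) [606.7   8.4  10.9] [631 329   9  15  83]
```

Call:
step_arm(series=[-9,7,-20,0.02,0.5,-10,7,-40,0.015,0.5,0,0,-40,0,0.5,0,0,-30,0,0.5,0,0,-15,0,0.5,0,0,-5,0,0.6,0,0,0,0,0.8,0,0,0,0,1,0,0,0,0,1,0,0,0,0,1,0,0,0,0,1])

```text
clock: 34.45
eef_pos: [388.1, 344.0, 40.6]
eef_rot: [3.141, -0.001, 0.93]
wrist_force: [-0.5, -1.9, 5.7]
finger_gap: 9.5
finger_force: 40.0
```

Call:
step_arm(series=[0,0,3,0,1,0,0,3,0,1,7,-8,0,-0.05,1,14,-17,0,-0.09,1,14,-17,0,-0.09,1,14,-17,0,-0.09,1,14,-17,0,-0.09,1,14,-17,0,-0.09,1,14,-17,0,-0.09,1,14,-17,0,-0.09,1,14,-17,0,-0.09,1,14,-17,0,-0.09,1,10,-10,0,-0.08,1,3.5,-3.5,0,-0.035,1,0,0,0,0,1,0,0,-4,0,1,0,0,-2,0,1,0,0,0,0,1])

```text
clock: 36.7
eef_pos: [534.2, 169.7, 40.6]
eef_rot: [-3.142, -0.0, -0.044]
wrist_force: [-5.1, -1.4, 7.9]
finger_gap: 9.9
finger_force: 40.0
```

Run:
```python
from h import *
s=manip.read_state();print(s["eef_pos"],s["eef_rot"]); survey("wrist","w11",box=(450,720,-60,230))
```

```text
[534.16759937 169.70058782  40.5843929 ] [-3.14154985e+00 -1.46138901e-04 -4.41362832e-02]
blade (array([663.2, 123.4]), 205.4, 2.1, 87.3) [663.  123.5  31.7] [ 166   11  474   23 2733]
blade (array([627.9, 107.4]), 10.7, 29.3, 87.1) [627.5 109.   43.8] [ 437   60   46   79 2639]
blade (array([625.1,  48.7]), 11.8, 30.0, 86.6) [625.3  51.2  42.5] [ 561   67   62   77 3733]
blade (array([534.4, 169. ]), 12.8, 30.8, 87.6) [538.  168.9  45.7] [ 305  276   30   75 1709]
frame (array([637.2, 106.5]), 44.3, 56.5, 87.3) [641.5 111.1  12.4] [ 392   22   98  126 7250]
frame (array([634.5,  48.4]), 46.3, 56.4, 87.3) [639.   53.6  12.3] [ 508   27   97  123 6055]
frame (array([631.5,   8.9]), 57.8, 16.5, 7.8) [627.6   7.   12. ] [ 613   36   27  117 2046]
frame (array([579.5, 167. ]), 44.2, 110.4, 87.3) [590.9 166.5  12.6] [  275    97    90   211 14687]
```

Call:
step_arm(series=[5,-0.2,0,0,1,12,-0.6,0,0,1,15,-0.8,0,0,1,15,-0.7,0,0,1,15,-0.7,0,0,1,15,-0.7,0,0,1,10,-0.5,0,0,1,5,-0.2,0,0,1,3,-0.2,0,0,1,2,0,0,0,1,1,0,0,0,1,0,0,0,0,1])

```text
clock: 38.25
eef_pos: [631.0, 165.3, 40.6]
eef_rot: [3.141, 0.003, -0.044]
wrist_force: [-16.0, -1.2, 14.0]
finger_gap: 9.7
finger_force: 40.0
```

Call:
step_arm(series=[-1,0,0,0,1,0,0,0,0,0.8,0,0,0,0,0.75,0,0,0,0,0.75,0,0,15,0,0.75,0,0,35,0,0.75,0,0,50,0,0.6,-5,-5,50,0,0.2,-20,-15,20,0,0,-30,-20,0,0,0,-30,-20,0,0,0,-30,-20,0,0,0,-30,-20,0,0,0,-15,-10,0,0,0,0,0,0,0,0,0,0,0,0,0])

```text
clock: 40.25
eef_pos: [472.0, 55.0, 210.5]
eef_rot: [-3.141, -0.001, -0.045]
wrist_force: [-0.3, -0.2, 0.9]
finger_gap: 93.8
finger_force: 0.0
```

```bash
cat >> h.py <<'E'
def hood(n):
    p,d,i=snap(n); P=cloud(i,d);x,y,z=P[...,0],P[...,1],P[...,2]
    hsv=cv2.cvtColor(p,cv2.COLOR_BGR2HSV)
    m=(abs(hsv[...,0].astype(int)-16)<10)&(hsv[...,1]>120)&(z>60)&(z<72)&(x<680)&(x>380)&(y<300)&(y>-480); print("hood",n,rect(P[m]),m.sum())
E
python3 - <<'E'
from h import *
s=manip.read_state();print(s["eef_pos"],s["eef_rot"]); survey("wrist","w12",box=(450,720,-60,230)); hood("top");hood("side")
survey("top",box=(560,700,-370,-180))
E
```

```text
[471.9518518   55.00501214 210.51231484] [-3.14142449e+00 -9.80195696e-04 -4.51786297e-02]
blade (array([654.4, -55.5]), 7.3, 0.6, 88.7) [654.4 -55.9  29.5] [435  11  10   2  13]
blade (array([667.1, 206.6]), 37.4, 1.7, 86.6) [667.1 207.7  31. ] [109  12  44   4 105]
blade (array([618.5, 162.1]), 6.2, 11.5, 43.7) [617.6 162.   40. ] [173  57  19  16 102]
blade (array([608.1,  -8.3]), 8.6, 2.3, 75.4) [607.8  -8.1  37.5] [380  67  14   5  45]
frame (array([640.2, 164.3]), 45.3, 57.5, 87.1) [641.9 159.7  12.3] [ 165   13   52   69 2240]
frame (array([637.1, 106.2]), 44.5, 57.1, 87.7) [638.6 104.5  12.4] [ 228   12   51   69 2548]
frame (array([634.5,  47.9]), 43.9, 57.1, 86.9) [635.5  47.9  12.3] [ 294   12   50   68 2752]
frame (array([631.2, -10.4]), 44.8, 56.6, 87.4) [632.8  -8.6  12.3] [ 358   12   51   69 2514]
hood top (array([ 586.2, -297.4]), 160.2, 315.5, 6.3) 5208
hood side (array([ 516.4, -289.7]), 28.2, 283.7, 6.7) 156
blade (array([ 627.1, -316.1]), 29.2, 6.8, 78.4) [ 627.7 -313.9   40.5] [446 199  16   7  52]
frame (array([ 675.5, -324.2]), 141.8, 68.3, 57.7) [ 672.9 -327.1   15.2] [419 179  55  35 159]
frame (array([ 641.9, -230.9]), 93.0, 71.8, 4.7) [ 637.  -215.4   15.3] [397 181  35  40 158]
frame (array([ 630.6, -276.3]), 45.3, 121.0, 1.5) [ 629.7 -271.5   15. ] [406 195  54  21 822]
```

View pics/w12.png

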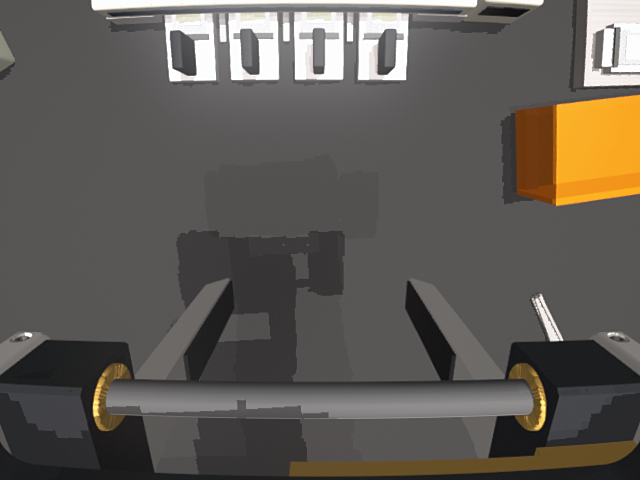

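All four carriers stand evenly home in lanes at the top (tails at row 80). The hood's left end is at (540,150).

Call:
step_arm(series=[0,-10,0,0.1,0,2,-25,0,0.17,0,2,-27,0,0.17,0,2,-27,0,0.17,0,2,-27,0,0.17,0,2,-27,0,0.17,0,2,-27,0,0.17,0,2,-27,0,0.17,0,2,-27,0,0.17,0,2,-27,0,0.17,0,0,-25,0,0.095,0,0,-19,0,0,0,0,0,0,0,0,0,0,0,0,0])

```text
clock: 42.2
eef_pos: [489.4, -239.6, 209.8]
eef_rot: [-3.141, -0.0, 1.679]
wrist_force: [-0.1, -0.1, 1.3]
finger_gap: 94.3
finger_force: 0.0
```

Run:
```python
from h import *
s=manip.read_state();print(s["eef_pos"],s["eef_rot"])
p,d,i=snap("wrist","w13"); P=cloud(i,d);x,y,z=P[...,0],P[...,1],P[...,2]
hsv=cv2.cvtColor(p,cv2.COLOR_BGR2HSV)
o=(abs(hsv[...,0].astype(int)-16)<10)&(hsv[...,1]>120)
comps(P,o&(z>58)&(z<72)&(x<600)&(x>400),"top",200)
for y0 in range(-380,-140,20):
    m=o&(z>62)&(z<69)&(abs(y-y0)<4)&(x<600)
    if m.sum()>20: print(y0,np.percentile(x[m],[1,99]).round(1))
```

```text
[ 489.42308878 -239.64370543  209.83904594] [-3.14139400e+00 -3.28586372e-04  1.67882079e+00]
top (array([ 545.1, -264.2]), 84.4, 235.6, 6.2) [ 541.8 -250.1   66. ] [  331   131   107   250 22969]
-380 [515.4 591.5]
-360 [513.6 596. ]
-340 [511.4 593.9]
-320 [509.8 587.6]
-300 [507.2 574.4]
-280 [504.9 570.4]
-260 [502.7 585.6]
-240 [501.2 583.3]
-220 [498.8 581.2]
-200 [496.5 578.6]
-180 [494.1 577.2]
-160 [492.6 574.5]
```

View pics/w13.png

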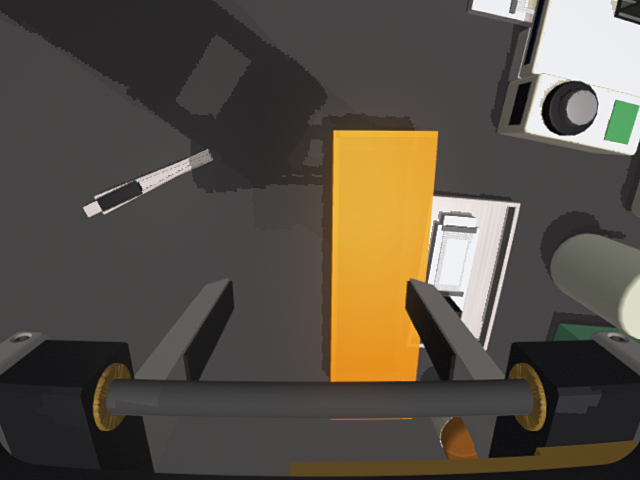

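The hood has been knocked about 55 mm forward (now at columns 331–438, close to the tray's front wall). I'll grip it across its depth and draw it back first.

Call:
step_arm(series=[15,-12,-20,0,0,25,-20,-35,0,0,18.6,-15.4,-35,0,0,0,0,-20,0,0,0,0,-8,0,0,0,0,-4,0,0,0,0,-4,0,0,0,0,0,0,0])

```text
clock: 43.25
eef_pos: [548.1, -287.7, 84.4]
eef_rot: [3.141, 0.0, 1.68]
wrist_force: [0.4, 0.2, -0.1]
finger_gap: 94.0
finger_force: 0.0
```

Run:
```python
from h import *
s=manip.read_state();print(s["eef_pos"],s["eef_rot"],s["wrist_force"])
p,d,i=snap("wrist","w14")
```

```text
[ 548.06479117 -287.65669      84.40852699] [3.14104732e+00 3.89930208e-04 1.67979034e+00] [ 0.39428081  0.20297042 -0.13583993]
```

View pics/w14.png

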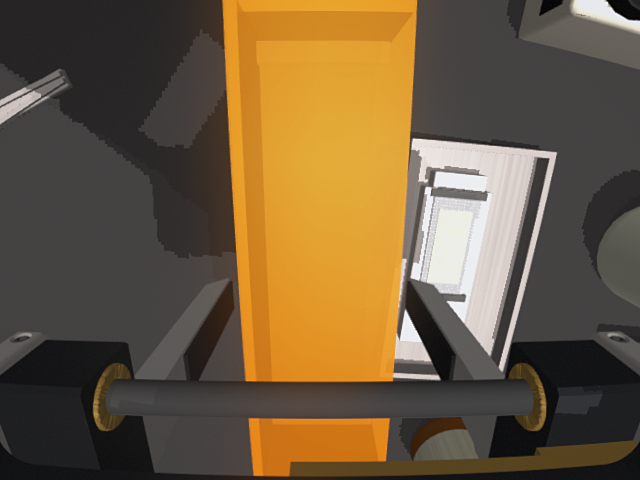

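Fingers straddle the hood cleanly, left pad at (232,285), right at (410,285).

Call:
step_arm(series=[0,0,-10,0,0,0,0,-8.5,0,0.05,0,0,0,0,0.2,0,0,0,0,0.3,0,0,0,0,0.3,-3,0,0,0,0.3,-8,0,0,0,0.3,-8,0,0,0,0.3,-8,0,0,0,0.3,-6,3,0,0,0.3,-2,10,0,0,0.3,0,15,0,0,0.3,0,20,0,-0.02,0.3,0,20,0,-0.02,0.3,0,20,0,-0.02,0.3,0,12,0,-0.02,0.3,0,0,0,0,0.3], squeeze=20)

```text
clock: 45.42
eef_pos: [513.1, -186.3, 65.6]
eef_rot: [3.141, -0.0, 1.602]
wrist_force: [-0.4, 0.2, -3.9]
finger_gap: 83.3
finger_force: 20.0
```

```bash
cat > hh.py <<'E'
from h import *
def hoodtop(n,tag=None):
    p,d,i=snap(n,tag); P=cloud(i,d);x,y,z=P[...,0],P[...,1],P[...,2]
    hsv=cv2.cvtColor(p,cv2.COLOR_BGR2HSV)
    o=(abs(hsv[...,0].astype(int)-16)<10)&(hsv[...,1]>120)&(z>60)&(z<71)&(x<690)&(x>380)&(y>-400)&(y<260)
    o=cv2.morphologyEx(o.astype(np.uint8),cv2.MORPH_CLOSE,np.ones((5,5)))
    comps(P,o,"hood "+n,150)
E
python3 - <<'E'
from hh import *
s=manip.read_state();print(s["eef_pos"],s["eef_rot"],s["wrist_force"])
for n in("top","wrist"): hoodtop(n)
survey("top",box=(560,700,-370,-180))
E
```

```text
[ 513.1450524  -186.33724237   65.5717103 ] [ 3.14149252e+00 -3.47072156e-05  1.60167298e+00] [-0.42706404  0.15559248 -3.89728442]
hood top (array([457. , -92.7]), 106.2, 195.7, 87.4) [511.8 -87.8  70.9] [ 331  234   51   41 1655]
hood wrist (array([ 517.8, -137.3]), 115.8, 176.9, 8.0) [ 510.9 -127.1   68.3] [  210     0   221   381 74867]
hood wrist (array([ 511.3, -197. ]), 84.9, 181.4, 2.9) [ 513.3 -261.2   68.4] [ 239  418  160   58 6971]
blade (array([ 626.9, -315.9]), 29.3, 6.4, 79.9) [ 627.5 -314.1   41. ] [446 200  16   5  49]
frame (array([ 645.2, -316.6]), 91.8, 99.0, 1.8) [ 662.4 -338.1   15.4] [427 179  47  39 171]
frame (array([ 631.9, -281.8]), 43.8, 108.7, 0.3) [ 635.6 -295.9   14.9] [411 195  49  19 381]
```

Call:
step_arm(series=[0,0,-1,0,0.3,0,0,-1,0,0.3,0,10,0,-0.01,0.3,0,20,0,-0.01,0.3,0,20,0,-0.01,0.3,0,20,0,-0.01,0.3,0,20,0,-0.01,0.3,0,20,0,-0.01,0.3,0,20,0,-0.01,0.3,1,20,0,-0.01,0.3,2,20,0,0,0.3,2,20,0,0,0.3,2,20,0,0,0.3,2,20,0,0,0.3,2,20,0,0,0.3,2,12,0,0,0.3,2,5,0,0,0.3,0,0,0,0,0.3])

```text
clock: 47.82
eef_pos: [528.2, 80.0, 64.1]
eef_rot: [3.141, -0.001, 1.52]
wrist_force: [-1.4, 2.1, 6.7]
finger_gap: 83.8
finger_force: 20.0
```

Run:
```python
from hh import *
s=manip.read_state();print(s["eef_pos"],s["eef_rot"],s["wrist_force"],s["finger_gap"])
hoodtop("wrist","w15")
```

```text
[528.16518881  80.03238439  64.0627721 ] [ 3.14088435e+00 -5.17767514e-04  1.52018691e+00] [-1.35320226  2.13114526  6.72473989] 83.76222367221978
hood wrist (array([530.6, 131. ]), 201.1, 120.7, 87.1) [530.8 139.9  66.9] [  210     0   220   381 74893]
hood wrist (array([527.3,  69.6]), 182.2, 84.4, 86.9) [522.4   6.2  67. ] [ 239  418  160   58 6976]
```

View pics/w15.png

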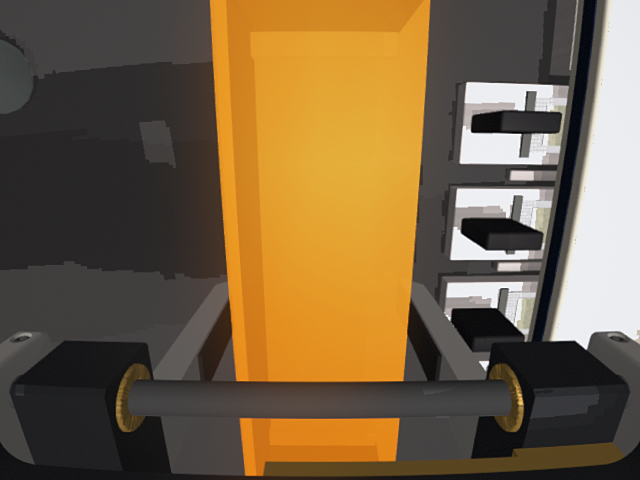

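Hood sits parallel in front of the carriers (rear edge column ~425, tails at ~450).

Call:
step_arm(series=[0,0,0,0,0.15,0,0,0,0,0,0,0,0,0,0,0,0,10,0,0,0,0,30,0,0,0,0,50,0,0,0,0,50,0,0,-10,0,10,-0.12,0,-10,0,0,-0.16,0,-10,0,0,-0.16,0,-10,0,0,-0.16,0,-10,0,0,-0.16,0,-10,0,0,-0.16,0,-10,0,0,-0.16,0,-10,0,0,-0.16,0,-10,0,0,-0.16,0,-10,0,0,-0.168,0,0,0,0,0,0,0,0,0,0,0])

```text
clock: 50.25
eef_pos: [428.3, 79.3, 213.8]
eef_rot: [-3.141, -0.001, -0.045]
wrist_force: [-0.1, 1.3, 0.3]
finger_gap: 94.0
finger_force: 0.0
```

Run:
```python
from hh import *
s=manip.read_state();print(s["eef_pos"],s["eef_rot"],s["wrist_force"],s["finger_gap"])
hoodtop("wrist","w16");hoodtop("top")
```

```text
[428.27788694  79.32096118 213.82924929] [-3.14147220e+00 -6.99129590e-04 -4.45001206e-02] [-0.06892624  1.32526167  0.29173198] 93.98205502173602
hood wrist (array([528.3,  81.5]), 343.3, 84.4, 86.9) [529.4  80.2  67.1] [  134    58   358   112 37513]
hood top (array([469.8,  84.6]), 280.7, 202.5, 86.8) [535.8  49.1  69.1] [ 208  224  132   45 3102]
```

```bash
cat >> hh.py <<'E'
def slices():
    p,d,i=snap("wrist"); P=cloud(i,d);x,y,z=P[...,0],P[...,1],P[...,2]
    hsv=cv2.cvtColor(p,cv2.COLOR_BGR2HSV)
    o=(abs(hsv[...,0].astype(int)-16)<10)&(hsv[...,1]>120)&(z>64.5)&(z<69.5)&(x<690)
    Lx,Ly=661.2,76.1; c,s=np.cos(-.048),np.sin(-.048)
    u=(x-Lx)*c+(y-Ly)*s; v=-(x-Lx)*s+(y-Ly)*c   # lamp frame
    for v0 in (-120,-80,-40,0,40,80,120):
        m=o&(abs(v-v0)<4)
        if m.sum()>20: print("v",v0,"u",np.percentile(u[m],[1,99]).round(1))
    um=np.median(u[o])
    for du in(-25,0,25):
        m=o&(abs(u-um-du)<4)
        if m.sum()>20: print("u",round(um+du),"v",np.percentile(v[m],[0.5,99.5]).round(1))
E
python3 -c "
from hh import *
slices()"
```

```text
v -120 u [-174.8  -92.2]
v -80 u [-174.8  -93.3]
v -40 u [-172.2  -93.1]
v 0 u [-172.3  -91.6]
v 40 u [-173.9  -92.1]
v 80 u [-173.6  -92.3]
v 120 u [-173.3  -91.2]
u -157 v [-141.9  136.9]
u -132 v [-141.8  137.2]
u -107 v [-142.   137.1]
```

Call:
step_arm(series=[0,2,-50,0,0,6,2,-50,0,0,6,1,-50,0,0,0,0,-29,0,0,10,0,0,0,0,10,-1,0,0,0,10,-0.5,0,0,0,5,0,0,0,0,5,-0.5,0,0,0,10,-0.5,0,0,0,10,-0.5,0,0,0,10,-0.5,0,0,0,10,-0.5,0,0,0,10,-0.5,0,0,0,10,-0.5,0,0,0,10,-0.5,0,0,0,5,0,0,0,0,0,0,0,0,0])

```text
clock: 52.65
eef_pos: [555.4, 78.8, 34.3]
eef_rot: [-3.142, -0.001, -0.048]
wrist_force: [1.0, 0.0, -0.5]
finger_gap: 94.4
finger_force: 0.0
```

```bash
python3 -c "
from hh import *
s=manip.read_state();print(s['eef_pos'],s['eef_rot'])
slices()"
```

```text
[555.383888    78.80078378  34.31370246] [-3.14155372e+00 -7.05651786e-04 -4.82125666e-02]
v -120 u [-95.7 -31.7]
v -80 u [-95.3 -12.9]
v -40 u [-95.1 -13. ]
v 0 u [-95.3 -12.9]
v 40 u [-102.5  -12.8]
v 80 u [-94.9 -12.8]
v 120 u [-95.9 -56.3]
u -76 v [-126.7  120.5]
u -51 v [-120.1  113.8]
u -26 v [-114.1  107.9]
```

Call:
step_arm(series=[4,-0.2,0,0,0,4,-0.2,0,0,0,2,0,0,0,0,1,0,0,0,0,1,0,0,0,0,1,0,0,0,0,1,0,0,0,0,0,0,0,0,0])

```text
clock: 53.7
eef_pos: [568.5, 78.4, 34.4]
eef_rot: [3.141, 0.001, -0.048]
wrist_force: [-6.4, -0.2, 2.3]
finger_gap: 93.7
finger_force: 3.2
```

Call:
step_arm(series=[1,0,0,0,0,0.5,0,0,0,0,0,0,0,0,0])

```text
clock: 54.08
eef_pos: [568.5, 78.4, 34.4]
eef_rot: [3.141, 0.005, -0.048]
wrist_force: [-21.8, -1.2, 11.8]
finger_gap: 94.1
finger_force: 10.6
```

```bash
python3 -c "
from hh import *
s=manip.read_state();print(s['eef_pos'],s['eef_rot'],s['wrist_force'])
slices()"
```

```text
[568.47292728  78.35708905  34.38968902] [ 3.14098118  0.00523555 -0.04783177] [-21.79086384  -1.24283007  11.82556884]
v -120 u [-83.  -21.6]
v -80 u [-82.4  -0.3]
v -40 u [-82.3  -0.4]
v 0 u [-82.4  -0.4]
v 40 u [-82.8  -0.5]
v 80 u [-82.5  -0.4]
v 120 u [-83.5 -42.9]
u -63 v [-126.6  120.7]
u -38 v [-119.8  113.9]
u -13 v [-113.9  108. ]
```

Call:
step_arm(series=[-3,0,0,0,0,-15,0,0,0,0,-20,0,0,0,0,0,0,40,0,0.3,0,0,60,0,1,0,-20,60,0,1,10,-40,0,0,1,20,-40,0,0,1,20,-30,0,0,1,0,-10,0,0,1,0,0,0,0,1,0,0,0,0,1])

```text
clock: 55.62
eef_pos: [582.2, -60.4, 193.9]
eef_rot: [-3.142, -0.0, -0.047]
wrist_force: [0.9, 1.0, 0.0]
finger_gap: 7.1
finger_force: 0.0
```

Run:
```python
from hh import *
s=manip.read_state();print(s['eef_pos'],s['eef_rot'],s['finger_gap'])
slices()
p,d,i=snap("wrist","w17"); P=cloud(i,d);x,y,z=P[...,0],P[...,1],P[...,2]
hsv=cv2.cvtColor(p,cv2.COLOR_BGR2HSV)
w=(x>620)&(x<800)&(y<-60)&(y>-160)
comps(P,w&(z>58)&(z<90),"btn",60)
```

```text
[582.18051362 -60.40702815 193.9270467 ] [-3.14153187e+00 -2.92505886e-04 -4.73397795e-02] 7.1308642585273425
v -120 u [-82.5  -0.5]
v -80 u [-82.3  -1. ]
v -40 u [-82.7  -0.6]
v 0 u [-82.6  -0.6]
v 40 u [-82.8  -0.4]
v 80 u [-82.   -0.5]
v 120 u [-82.2  -1.4]
u -65 v [-142.1  133.5]
u -40 v [-142.1  127.4]
u -15 v [-142.   121.2]
btn (array([ 682.3, -109.5]), 43.2, 43.0, 54.2) [ 682.2 -108.4   71.1] [ 348   79   60   61 2805]
btn (array([637.4, -62.6]), 6.2, 34.8, 87.4) [638.6 -63.   66.1] [314 150   9  46 360]
```

View pics/w17.png

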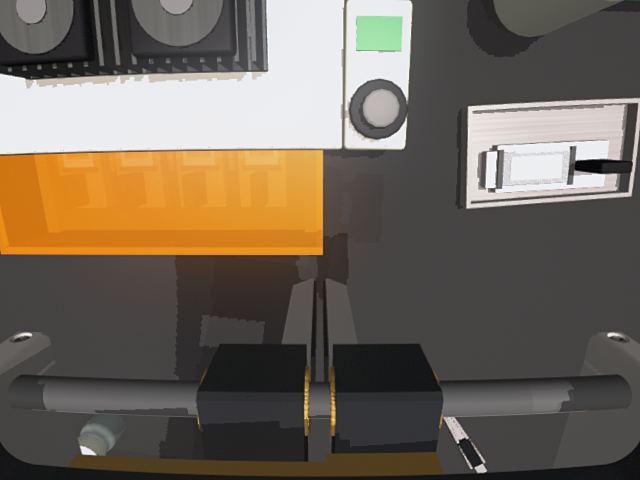

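Run:
```python
from hh import *
p,d,i=snap("wrist"); P=cloud(i,d);x,y,z=P[...,0],P[...,1],P[...,2]
r=np.hypot(x-682.3,y+109.5)
for a,b in((0,4),(4,8),(8,11),(11,13.5),(14.5,17),(17,20),(20,23),(24,28)):
    m=(r>=a)&(r<b); print(a,b,np.percentile(z[m],[5,50,95]).round(1),p[m].mean().round())
g=(p.mean(2)>110)&(r<18)&(z>58); print("cap",rect(P[g]),z[g].mean(),manip.read_state()["finger_gap"])
```

```text
0 4 [76.1 77.1 78.3] 185.0
4 8 [75.9 77.1 78.2] 182.0
8 11 [75.9 77.1 78.4] 180.0
11 13.5 [71.4 76.4 77.7] 139.0
14.5 17 [65.9 67.1 68.3] 93.0
17 20 [65.9 67.1 68.3] 92.0
20 23 [54.4 65.9 67.7] 124.0
24 28 [41.2 54.7 56.3] 221.0
cap (array([ 682.8, -110.2]), 26.2, 25.6, 87.9) 76.9435320422249 0.3931936068485446
```

Amber hood closed squarely with the blades inside; the button cap is at (380,108), its top 77 mm high.

Call:
step_arm(series=[20,-10,0,0,1,30,-15,0,0,1,30,-15,0,0,1,20.4,-9.6,0,0,1,0,0,-40,0,1,0,0,-30,0,1,0,0,-10,0,1,0,0,-8,0,1,0,0,-4,0,1,0,0,-2,0,1,0,0,-2,0,1,0,0,-1,0,1,0,0,0,0,1])

```text
clock: 57.4
eef_pos: [683.2, -110.9, 97.2]
eef_rot: [3.142, -0.001, -0.048]
wrist_force: [1.5, 0.4, 4.1]
finger_gap: 0.7
finger_force: 2.1
```

Call:
step_arm(series=[0,0,-1,0,1,0,0,-1,0,1,0,0,0,0,1,0,0,0,0,1])

```text
clock: 57.9
eef_pos: [683.3, -110.9, 96.2]
eef_rot: [3.141, -0.002, -0.048]
wrist_force: [-1.6, 1.7, 12.4]
finger_gap: 0.5
finger_force: 6.4
```

Call:
step_arm(series=[0,0,2,0,1,0,0,8,0,1,0,0,40,0,1,0,0,50,0,1,-30,0,30,0,1,-40,-20,0,0,1,-40,-30,0,0,1,-40,-30,0,0,1,-40,-30,0,0,1,-20,-10,0,0,1,0,0,0,0,1,0,0,0,0,1])

```text
clock: 59.4
eef_pos: [473.3, -230.6, 224.7]
eef_rot: [-3.141, 0.0, -0.048]
wrist_force: [-0.1, 0.6, -0.2]
finger_gap: 0.2
finger_force: 0.0
```

Run:
```python
from hh import *
print(manip.read_state()["eef_pos"]); slices(); p,d,i=snap("top","top9"); 
survey("top",box=(560,700,-370,-180)); snap("side","side9")
```

```text
[ 473.32594015 -230.60540029  224.68756777]
v -120 u [-82.2  -0.6]
v -80 u [-82.6  -0.7]
v -40 u [-82.7 -21.4]
u -66 v [-143.4  -35.2]
u -41 v [-143.1  -39.9]
u -16 v [-143.5  -44.6]
frame (array([ 643.3, -281.6]), 93.1, 169.5, 2.0) [ 653.7 -253.3   15.4] [397 179  74  42 277]
frame (array([ 630.6, -265.5]), 44.4, 99.6, 1.4) [ 631.3 -259.9   15. ] [406 195  44  20 665]
```

View pics/top9.png

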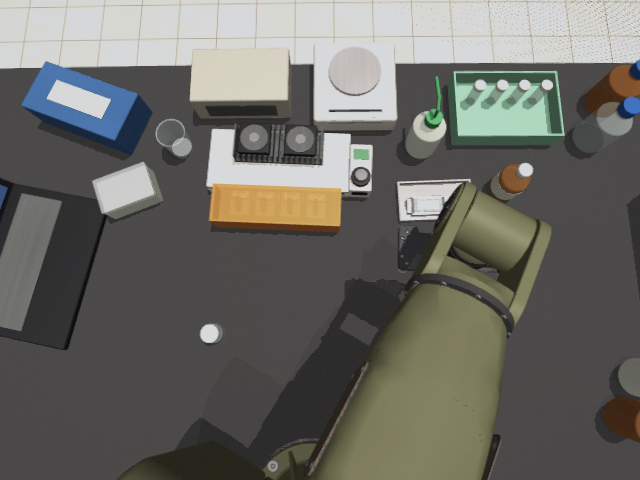

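Hood closed against the lamp with all four blades beneath (212–340, 185–230). The finished carrier is in the tray and the bystanders are unmoved.

```bash
python3 -c "
from cell import manip
print(manip.sign_off())"
```

```text
the job is handed in; nothing more can be done
None
```

The job is done and handed in at about 60 s: finished carrier flat in the tray, four fresh carriers home in lanes 1–4, hood closed square on the lamp (about 2 mm right of centre), start button pressed to the bottom of its travel, bystanders unmoved.

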